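# Open the slide press

### The arm

A 6-joint arm with a two-finger parallel gripper is mounted at the origin on a cart in front of the work surface, level with it; the furniture and walls round the work are solid. World frame = base frame: x ahead of the robot, y to its left, z up, the work surface at z = 0. Lengths are in m, angles in rad, forces in N, time in s.
With the tool pointing down it reaches from about 0.3 to 0.875 m from the base axis. Payload 6.4 kg.
Tool frame: the origin (TCP) lies midway between the tips of the shut fingers; the grasp point (between the pads) lies 19 mm behind it; y points along the fingers, x is the direction in which the jaws open and shut, and the axes are right-handed (so a half turn about y gives the same grasp; the last joint's range is limited). The gripper opens to 85 mm and grips with 20 to 120 N. Pads are 22 mm wide; open, the fingers measure 114 mm over their backs; the gripper's body (76 mm by 85 mm) begins 54 mm behind the grasp point. The pads swing forward as they close: fully open they stand 13 mm farther back than shut.
Start: joints at [1.12, 0.181, 1.607, -0, 1.354, -0.206], TCP at [0.139, 0.558, 0.231] pointing down, gripper open.
Joint ranges: [-2.99, 2.99], [-0.89, 2.07], [0.3, 2.58], [-1.14, 4.28], [0, 2.63], [-3.12, 3.12]. Speed limits (rad/s): [2.57, 2.57, 3.01, 3.14, 3.14, 3.14].

### API

Orientations are given as a unit quaternion [w, x, y, z].
In Python, from bench import ctrl gives the robot as it stands.
- The arm moves only by the tool step_arm, never from a script. Its argument "commands" is a list of rows, each a list of 7 numbers: the turn, a rotation vector about the tool's x, y, z in units of 6 degrees (1.0 is 6 degrees), then the shift along the tool's x, y, z in units of 30 mm (1.0 is 30 mm), then the opening, from 0 (shut) to 1 (fully open). A call has 1 to 10 rows; each row shifts and turns the commanded pose from where the row before left it, along the tool's axes as they then stand; what a row does not reach is not made up. A row lasts 1/10 s, in which the tool goes at most 50 mm and 8.59 degrees, less where a joint would pass 70% of its speed; a pose out of reach is approached as far as the arm can. A call with a number of a shift or a turn outside -1 to 1 is refused whole. A call with a gripper value outside its range is refused whole. The fingers move at their own pace and stop on an object; the grip force is fixed at half the most. Time passes only in rows, so rows that do not move let the fingers close. It gives the time, the measured TCP pose, the force and the opening at its end, in the units of the state.
- ctrl.get_obs(): the state, without advancing time (a new reading comes with each control period).
- ctrl.camera(name): name is "side" or "top"; returns (picture, depth): 480x640x3 uint8, blue, green, red; 480x640 float32, m along the optical axis (not along the pixel's ray), 0 where there is no reading.
- ctrl.get_calibration(name): a dict with "intrinsics" (3x3 intrinsics, pixels), "D" ([k1, k2, p1, p2, k3] as OpenCV has them; the pictures are not rectified), "R" (3x3) and "t" (3): a world point X has camera coordinates R X + t. Camera axes: x right, y down, z forward; pixel columns grow to the right and rows downward; lengths in m; the calibration is good to about 2 mm. A picture is of the moment at which its call begins. get_calibration takes no time and is no camera call.
- ctrl.hand_in(): hands the job in, once; it reports no verdict.
Trained networks look in the newest picture that a camera, given by its name, has taken for a name from the list of things; names that differ only in an ending like _2 or _b are one class to them, and where a whole thing is asked for, a point or a joint stands for the part that bears it (a point fixed in the world has none). Each returns a list of dicts, best first, with "p" (0 to 1); they miss things now and then, are a little off and sometimes report something else, mostly with a low value. They report only what shows in the picture. A call takes as long as a camera call. They do not tell look-alikes from the thing itself.
- ctrl.boxes_of(thing, camera): "point" ([x, y, z] in m, in the coordinates of the camera as it stood for that picture, good to about 4 mm: the middle of the surface that is visible of it).
- ctrl.silhouettes(thing, camera): "pixels" (480x640 bool, what is visible of it).
The state is a dict: "time_s": time; "q": joint angles; "dq": joint speeds; "joint_efforts": joint torques, N m; "eef_pos": TCP position; "eef_rot": TCP orientation; "wrist_force": force on the tool from outside, world axes, zero at the start; "torque": the same for the moment, N m; "opening": opening from 0.0 (shut) to 1.0 (fully open).
Only numpy, scipy, OpenCV 4.12 (cv2) and the standard library are available. Lean on these libraries where they do the work, as an engineer would, in place of code of your own. Each camera call takes 0.05 s, during which the arm holds its last target.

### The job

Open the slide press so the mounted slides can be taken out: unscrew the red two-armed nut (counterclockwise seen from above) until it comes free of the threaded stud, lift it clear and set it down gently and flat in the steel tray. Then push the standing bar away from you so that the press lid swings up and stays wide open. Do not knock over or shove the dropper bottle, the vial or the beaker.

Things in the scene. Friction and masses are not known exactly. Their poses are not given: they have to be found in the camera images.
- nut_center (a point): Axis of the loose red two-armed nut (0.18 kg), 20 mm above its underside. Nut 34 mm high, open bore; flange 56 mm across, 6 mm thick at the bottom; ribbed red hub 42 mm across above it; at this height two opposite steel arms 12 mm thick with 18 mm black balls, reaching 66 mm from the axis. x along an arm, z up. Starts screwed on the stud, at any yaw, underside on the lid.
- stud: Fixed upright stud, 26 mm across its thread. Origin on its axis, level with the closed lid's upper face; it ends 52 mm above that; z up. Right-hand thread: turned counterclockwise from above, by an arm or gripped, the nut climbs 24 mm a turn, turns easily and stays where left. After 0.9 turn it is free and lifts off; past about 1.25 turns it may drop 12 mm but stays free.
- press: Slide press, fixed. Origin on the bench under the stud's axis; x points horizontally from stud to hinge, z up. Grey base 180 x 130 mm, 24 mm high, from x = -70 to +110 mm. Hinge axis along y at x = 100, z = 36 mm. Closed aluminium lid 122 mm wide, 10 mm thick, from x = -65 to +96 mm, upper face at z = 41 mm, slotted for the stud; the nut holds it shut.
- press_lid (a joint): Angle of the press lid: 0 closed, 1.35 rad (stop) wide open, the lid's front edge swinging up. A stiff hinge (up to about 0.55 N m to open): it stays where it is left.
- lid_bar (a point): Middle of the lid's standing bar: round, 12 mm thick, 80 mm long along the press's y, on a post of 8 mm at each end; closed, it is 62 mm above the hinge axis and 6 mm in front of it (-x). Fixed to the lid and turning with it. Pushed along the press's +x, round the hinge, it swings the lid open.
- tray: Shallow square steel tray, fixed to the bench, 130 x 130 mm outside, rim 12 mm high, walls 4 mm, floor 4 mm thick. Origin at the centre of its underside on the bench.
- dropper_0: Dropper bottle with red bulb, loose, 33 mm across, 106 mm high; origin at the centre of its underside. Leave alone.
- vial_1: Sample vial with green cap, loose, 24 mm across, 50 mm high; origin at the centre of its underside. Leave alone.
- microscope: Microscope, part of the room, fixed: 350 mm high, 170 mm wide. Origin on the bench; its base begins 81 mm in front of that (towards the robot), its eyepieces, 260 to 350 mm up, reach 135 mm in front. The tray lies in front of it: carry the nut across between it and the robot and keep the wrist clear of the eyepieces.
- beaker: Empty glass beaker, loose, 54 mm across, 68 mm high; origin at the centre of its underside. Leave alone.
There are look-alikes about, which are no part of the job. Of the things that look like the part that bears nut_center, the larger one is meant.

How it is judged:
On the way, in this order (a step that is already met when the one before it is completed fails the run):
1. the nut is unscrewed and lifted clear above the stud's end, with the lid still shut (z of nut_center in the frame of stud above 0.075 m and value of joint press_lid below 0.2 rad), for 0.1 s.
2. the nut stands flat in the tray (horizontal distance between nut_center and tray below 0.036 m and z of nut_center in the frame of tray between 0.012 and 0.034 m and angle between nut_center's own z axis and vertical below 0.2 rad), for 0.3 s.
3. the lid is swung wide open (value of joint press_lid above 1.05 rad), for 0.2 s.
At the end, for the whole second after the job is handed in: The nut is at rest, flat (within 0.2 rad) on the tray's floor with its axis within 36 mm of the tray's centre, and the lid stands open at more than 1.05 rad and still (all of step 2 and linear speed of nut below 0.02 m/s and value of joint press_lid above 1.05 rad and velocity of joint press_lid below 0.05 rad/s); the robot touches nothing.
It fails at once if the dropper bottle is pushed more than 3 cm away or knocked over (distance of dropper_0 from where it was at the start of the episode above 0.03 m or angle between dropper_0's own z axis and vertical above 0.5 rad).
It fails at once if the vial is pushed more than 3 cm away or knocked over (distance of vial_1 from where it was at the start of the episode above 0.03 m or angle between vial_1's own z axis and vertical above 0.5 rad).
It fails at once if the beaker is pushed more than 3 cm away or knocked over (distance of beaker from where it was at the start of the episode above 0.03 m or angle between beaker's own z axis and vertical above 0.5 rad).
It fails at once if the nut is dropped or slammed into the tray (faster than 0.6 m/s within 40 mm of the tray's floor) (horizontal distance between nut_center and tray below 0.06 m and z of nut_center in the frame of tray below 0.064 m and linear speed of nut above 0.6 m/s).
It also fails if it takes over 72 s, if anything falls off the work surface, if the arm or the gripper's body presses on something with over 40 N, if the wrist force passes 120 N, or if a joint passes its speed limit or range.

## Working session

There is one attempt and no reset: what is moved stays moved. The work goes in short steps, Python scripts to look and compute and a tool call to move; the robot and the scene stay as the last step left them, time stands still between calls to the robot, and variables do not carry over. Pictures are saved under pics/ and viewed, and the job is handed in when it is done.

Besides the shell and the picture viewer there is one more tool, called after "Emit:" by a JSON object that holds its "fn" and its "kwargs". step_arm: Moves the arm, as the interface text tells. Its arguments: {"type":"object","properties":{"commands":{"type":"array"}},"required":["commands"]}

```bash
ls; mkdir -p pics; python3 - <<'E'
from bench import ctrl
import cv2
for n in ("side","top"):
    im,d=ctrl.camera(n); cv2.imwrite(f"pics/{n}0.png",im)
    import numpy as np; np.save(f"/tmp/{n}d.npy",d)
    c=ctrl.get_calibration(n); print(n,c)
print(ctrl.get_obs())
E
```

```text
pics
side {'intrinsics': array([[601.28274394,   0.        , 327.82399508],
       [  0.        , 601.28274394, 247.88289544],
       [  0.        ,   0.        ,   1.        ]]), 'D': array([-0.0899848,  0.       ,  0.       ,  0.       ,  0.       ]), 'R': array([[-0.99659494,  0.0809113 ,  0.01587104],
       [ 0.01203276,  0.33314259, -0.94279968],
       [-0.08157047, -0.93939841, -0.3329818 ]]), 't': array([0.52959244, 0.1062672 , 1.11947989])}
top {'intrinsics': array([[617.32047647,   0.        , 313.83276722],
       [  0.        , 617.32047647, 237.40020981],
       [  0.        ,   0.        ,   1.        ]]), 'D': array([0.03200777, 0.        , 0.        , 0.        , 0.        ]), 'R': array([[ 3.10809060e-04, -9.99999319e-01, -1.12454596e-03],
       [-9.97790737e-01, -2.35413512e-04, -6.64348560e-02],
       [ 6.64345461e-02,  1.14271010e-03, -9.97790131e-01]]), 't': array([-0.04461005,  0.54286415,  1.41829279])}
{'time_s': 0.1, 'q': array([ 1.11968774e+00,  1.81472908e-01,  1.60791514e+00,  3.17015449e-05,
        1.35378296e+00, -2.06278319e-01]), 'dq': array([ 2.39356475e-03,  3.53416334e-04, -3.12606955e-03,  6.05019543e-05,
       -1.77283083e-03,  1.04782788e-03]), 'joint_efforts': array([ 1.61195447e-03, -4.45875263e+01, -3.52243066e+01, -2.70194114e-04,
        4.10058288e-03,  5.37851031e-05]), 'eef_pos': array([0.13911675, 0.55740904, 0.23046733]), 'eef_rot': array([-0.55707817,  0.5575507 ,  0.43469579, -0.43570712]), 'wrist_force': array([0.56343609, 0.24806323, 0.11099897]), 'torque': array([0.00249769, 0.04483776, 0.01837415]), 'opening': 0.9999627822359467}
```

View pics/side0.png

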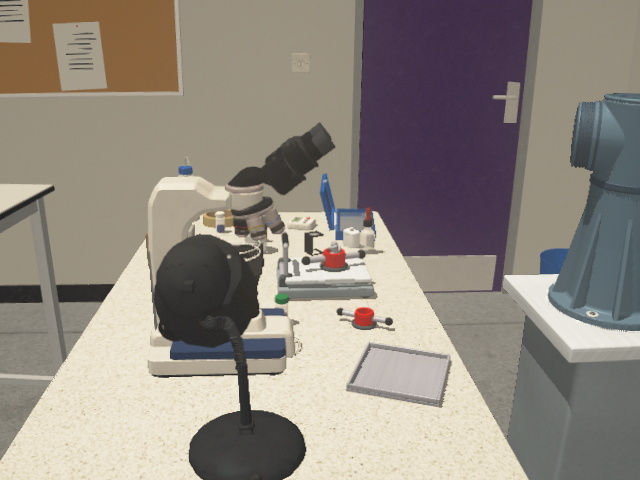

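View pics/top0.png

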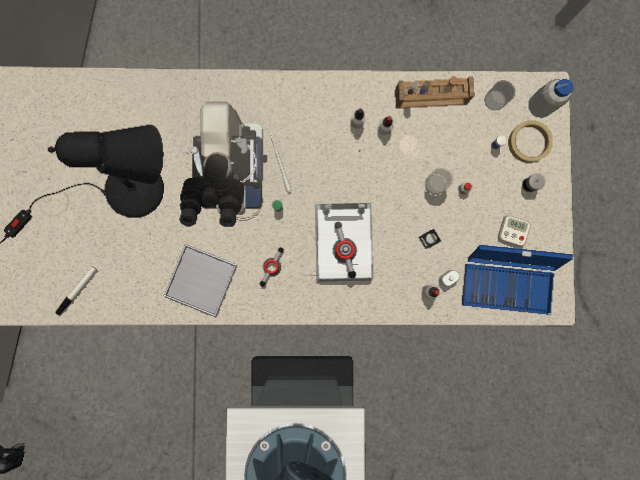

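```bash
cat > h.py <<'E'
from bench import ctrl
import numpy as np, cv2
def cal(n):
    c=ctrl.get_calibration(n); return c["intrinsics"],c["D"],c["R"],c["t"]
def c2w(n,p):
    K,D,R,t=cal(n); return R.T@(np.array(p)-t)
def pix_w(n,u,v,z=None,depth=None):
    K,D,R,t=cal(n)
    xy=cv2.undistortPoints(np.array([[[u,v]]],float),K,D)[0,0]
    r=np.array([xy[0],xy[1],1.])
    if depth is not None: return R.T@(r*depth-t)
    o=-R.T@t; d=R.T@r
    return o+d*(z-o[2])/d[2]
def w_pix(n,X):
    K,D,R,t=cal(n)
    return cv2.projectPoints(np.array(X,float).reshape(-1,3),cv2.Rodrigues(R)[0],t,K,D)[0].reshape(-1,2)
def cloud(n,d):
    K,D,R,t=cal(n)
    v,u=np.mgrid[0:480,0:640]
    xy=cv2.undistortPoints(np.stack([u,v],-1).reshape(-1,1,2).astype(float),K,D).reshape(480,640,2)
    P=np.concatenate([xy*d[...,None],d[...,None]],-1)
    return (P-t)@R
E
python3 - <<'E'
from h import *
for n in ("top","side"):
    for th in ["nut_center","press","lid_bar","tray","dropper_0","vial_1","beaker","microscope"]:
        for r in ctrl.boxes_of(th,n)[:5]:
            w=c2w(n,r["point"]); print(n,th,round(r["p"],2),w.round(3),w_pix(n,w).round(0)[0])
im,d=ctrl.camera("top"); np.save("/tmp/topd.npy",d)
cv2.imwrite("pics/topc.png",cv2.resize(im[180:330,150:390],None,fx=3.3,fy=3.3,interpolation=cv2.INTER_CUBIC))
im,d=ctrl.camera("side")
cv2.imwrite("pics/sidec.png",cv2.resize(im[190:410,240:480],None,fx=2.7,fy=2.7,interpolation=cv2.INTER_CUBIC))
E
```

```text
top nut_center 0.62 [0.472 0.053 0.019] [272. 268.]
top nut_center 0.58 [ 0.512 -0.111  0.067] [343. 250.]
top press 0.55 [ 0.541 -0.112  0.037] [343. 238.]
top lid_bar 0.88 [ 0.542 -0.114  0.038] [344. 237.]
top tray 0.87 [0.442 0.222 0.006] [200. 281.]
top dropper_0 0.62 [ 0.421 -0.298  0.055] [427. 290.]
top vial_1 0.65 [0.611 0.042 0.049] [276. 207.]
top beaker 0.92 [ 0.674 -0.338  0.021] [440. 181.]
top beaker 0.49 [ 0.542 -0.112  0.043] [343. 237.]
side nut_center 0.91 [0.479 0.066 0.019] [362. 317.]
side nut_center 0.87 [ 0.518 -0.099  0.062] [331. 259.]
side press 0.95 [ 0.546 -0.063  0.038] [318. 278.]
side lid_bar 0.72 [ 0.548 -0.08   0.043] [316. 272.]
side tray 0.88 [0.444 0.227 0.001] [400. 376.]
side dropper_0 0.64 [ 0.422 -0.3    0.045] [366. 234.]
side vial_1 0.79 [0.613 0.05  0.042] [282. 302.]
side vial_1 0.31 [ 0.547 -0.076  0.046] [317. 271.]
side beaker 0.54 [ 0.663 -0.312  0.027] [258. 241.]
```

View pics/topc.png

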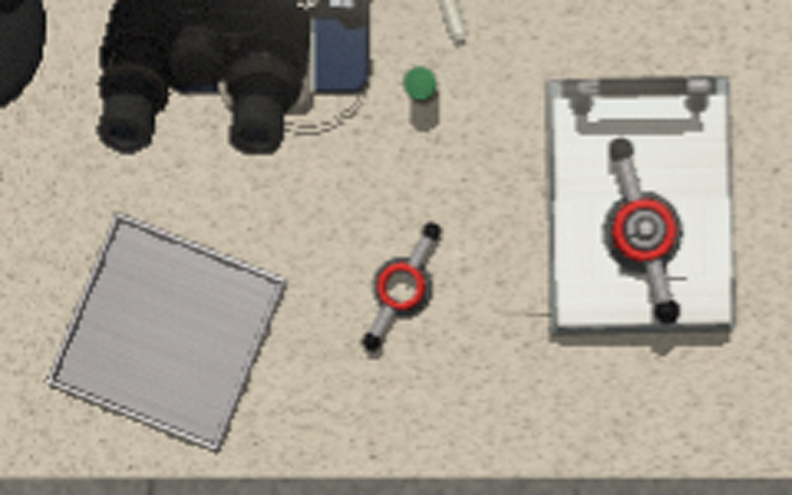

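View pics/sidec.png

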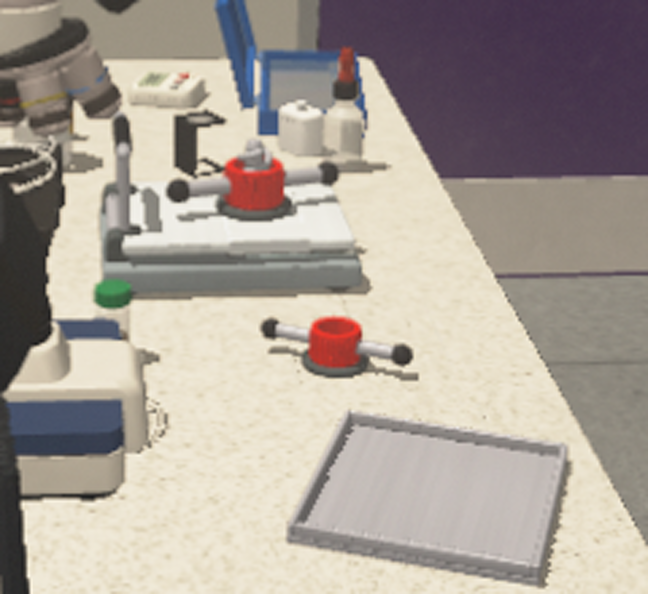

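```bash
python3 - <<'E'
from h import *
from scipy.spatial.transform import Rotation as Ro
im,d=ctrl.camera("top"); P=cloud("top",d)
hsv=cv2.cvtColor(im,cv2.COLOR_BGR2HSV)
red=((hsv[...,0]<8)|(hsv[...,0]>172))&(hsv[...,1]>150)&(hsv[...,2]>80)
cc,lab,st,ce=cv2.connectedComponentsWithStats(red.astype(np.uint8))
for i in range(1,cc):
    if st[i,4]>60:
        m=lab==i; pts=P[m]; top=pts[:,2]>np.percentile(pts[:,2],50)
        cnt=cv2.findContours(m.astype(np.uint8),cv2.RETR_EXTERNAL,cv2.CHAIN_APPROX_NONE)[0][0]
        e=cv2.fitEllipse(cnt)
        print(i,st[i],ce[i],"ell",e,np.median(pts,0),[pix_w("top",*e[0],z=z).round(4) for z in(0.034,0.075)])
for y in (235,240,245,250,255,260,265): print(y,[round(float(P[y,x,2])*1000) for x in range(325,366,3)])
# top-lit lid: bounding of points z in 0.036..0.046
m=(abs(P[...,2]-0.041)<0.006)&(P[...,0]>0.38)&(P[...,0]<0.68)&(abs(P[...,1]+0.11)<0.12)
c=cv2.findContours(m.astype(np.uint8),cv2.RETR_EXTERNAL,cv2.CHAIN_APPROX_NONE)[0]
c=max(c,key=cv2.contourArea); r=cv2.minAreaRect(c);print("lid rect",r); 
print([pix_w("top",*q,z=.041).round(4) for q in cv2.boxPoints(r)])
# tray
s=ctrl.silhouettes("tray","top")
if s:
    m=s[0]["pixels"]; c=max(cv2.findContours(m.astype(np.uint8),cv2.RETR_EXTERNAL,cv2.CHAIN_APPROX_NONE)[0],key=cv2.contourArea)
    r=cv2.minAreaRect(c);print("tray",r,pix_w("top",*r[0],z=.012),[pix_w("top",*q,z=.012).round(4) for q in cv2.boxPoints(r)])
for th in ["nut_center","lid_bar","press"]:
    for n in["top","side"]:
        for s in ctrl.silhouettes(th,n):
            m=s["pixels"]; ys,xs=np.nonzero(m); print(th,n,round(s["p"],2),m.sum(),xs.min(),xs.max(),ys.min(),ys.max())
o=ctrl.get_obs();w,x,y,z=o["eef_rot"]; print(Ro.from_quat([x,y,z,w]).as_matrix().round(3))
for u,v in((190,215),(228,217)): print(P[v-3:v+4,u].round(3)[::3])
print("ms high", [ (u,v,P[v,u].round(3)) for u,v in((188,222),(228,222),(190,205),(228,205),(215,190))])
E
```

```text
5 [336 240  19  19 143] [344.4965035  249.67832168] ell ((344.7607116699219, 249.36460876464844), (17.79304313659668, 18.32309341430664), 85.8631591796875) [ 0.51075736 -0.11152138  0.07403669] [array([ 0.5143, -0.1155,  0.034 ]), array([ 0.5123, -0.1135,  0.075 ])]
6 [264 260  15  14  81] [271.35802469 266.38271605] ell ((271.2232360839844, 266.4025573730469), (12.922907829284668, 13.579093933105469), 113.54332733154297) [0.47624238 0.05203834 0.02474374] [array([0.4751, 0.0532, 0.034 ]), array([0.4743, 0.0503, 0.075 ])]
235 [43, 44, 41, 43, 44, 69, 65, 42, 40, 43, 44, 49, 45, 39]
240 [37, 40, 36, 43, 47, 70, 68, 71, 50, 48, 44, 47, 39, 38]
245 [48, 42, 42, 43, 78, 23, 82, 78, 56, 71, 41, 42, 38, 37]
250 [44, 42, 45, 43, 80, 97, 90, 88, 88, 76, 48, 40, 46, 35]
255 [46, 37, 35, 48, 63, 78, 58, 63, 70, 66, 43, 43, 46, 43]
260 [43, 40, 40, 40, 19, 48, 47, 67, 63, 42, 41, 42, 34, 42]
265 [38, 43, 43, 43, 41, 41, 41, 1451, 68, 39, 41, 43, 42, 42]
lid rect ((343.6651306152344, 240.93655395507812), (75.0263442993164, 53.17539978027344), 88.63607025146484)
[array([ 0.6181, -0.0499,  0.041 ]
[... 444 characters left out ...]
48 285
nut_center side 0.97 678 337 391 306 330
nut_center side 0.63 828 301 364 248 271
nut_center side 0.38 4761 347 449 342 405
lid_bar top 0.66 3242 316 371 204 278
lid_bar side 0.66 1942 280 369 232 284
press top 0.73 3688 315 372 203 282
press side 0.68 3367 276 373 231 298
[[ 0.242  0.    -0.97 ]
 [ 0.97   0.     0.242]
 [ 0.    -1.    -0.   ]]
[[0.567 0.179 0.34 ]
 [0.561 0.177 0.349]
 [0.556 0.177 0.348]]
[[0.563 0.109 0.349]
 [0.557 0.109 0.349]
 [0.553 0.111 0.337]]
ms high [(188, 222, array([0.55 , 0.185, 0.327])), (228, 222, array([0.55 , 0.111, 0.337])), (190, 205, array([0.581, 0.181, 0.329])), (228, 205, array([0.58 , 0.111, 0.338])), (215, 190, array([0.61 , 0.137, 0.321]))]
```

```bash
python3 - <<'E'
from h import *
im,d=ctrl.camera("top")
g=im.max(2); m=((g<75)).astype(np.uint8)
cc,lab,st,ce=cv2.connectedComponentsWithStats(m)
for i in range(1,cc):
    if 310<ce[i][0]<375 and 215<ce[i][1]<290: print("dark",st[i],ce[i],pix_w("top",*ce[i],z=.061).round(4))
im,d=ctrl.camera("side")
hsv=cv2.cvtColor(im,cv2.COLOR_BGR2HSV)
red=((hsv[...,0]<8)|(hsv[...,0]>172))&(hsv[...,1]>150)&(hsv[...,2]>80)
cc,lab,st,ce=cv2.connectedComponentsWithStats(red.astype(np.uint8))
for i in range(1,cc):
    if st[i,4]>60: print("red",st[i],ce[i])
# predicted hub outline in side
for c in ((0.5125,-0.1135),):
    pts=[]
    for z in(.047,.075):
        for a in np.linspace(0,6.283,60): pts.append([c[0]+.021*np.cos(a),c[1]+.021*np.sin(a),z])
    p=w_pix("side",pts); print("pred",p.min(0),p.max(0))
    p=w_pix("top",pts); print("pred top",p.min(0),p.max(0))
print(w_pix("side",[[0.444,.22,.0]]))
cv2.imwrite("pics/nuttop.png",cv2.resize(cv2.imread("pics/top0.png")[195:290,305:385],None,fx=6,fy=6,interpolation=cv2.INTER_CUBIC))
E
```

```text
dark [335 222   6   7  20] [337.1  225.55] [ 0.5669 -0.0971  0.061 ]
dark [339 240   1   1   1] [339. 240.] [ 0.5342 -0.1013  0.061 ]
dark [335 246   1   1   1] [335. 246.] [ 0.5206 -0.0922  0.061 ]
dark [334 251  12  12  47] [339.59574468 258.21276596] [ 0.4931 -0.1025  0.061 ]
dark [346 251   2   2   2] [346.5 251.5] [ 0.5082 -0.1181  0.061 ]
dark [340 252   1   1   1] [340. 252.] [ 0.5071 -0.1035  0.061 ]
dark [350 254   5   7  12] [352.08333333 257.        ] [ 0.4958 -0.1307  0.061 ]
dark [319 271  37  10  92] [345.13043478 277.11956522] [ 0.4506 -0.1149  0.061 ]
dark [357 279  14   2  18] [363.11111111 279.27777778] [ 0.4458 -0.1552  0.061 ]
red [323 249  22  19 297] [334.09090909 258.58585859]
red [354 308  20  18 293] [363.46416382 316.26279863]
pred [322.37731688 246.30820458] [344.32439312 267.40535918]
pred top [334.92083314 239.90184633] [354.15805873 259.09156963]
[[399.40049939 374.04088877]]
```

View pics/nuttop.png

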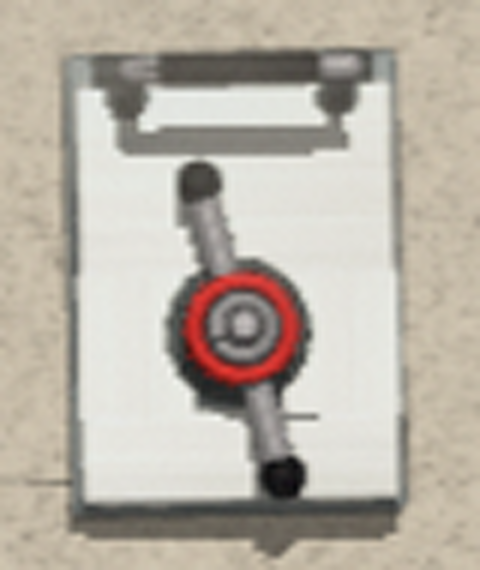

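Emit:
{"fn": "step_arm", "kwargs": {"commands": [[0,1,0,0,0,0,1],[0,1,0,0,0,0,1],[0,1,0,0,0,0,1],[0,1,0,0,0,0,1],[0,1,0,0,0,0,1],[0,1,0,0,0,0,1],[0,1,0,0,0,0,1],[0,1,0,0,0,0,1],[0,1,0,0,0,0,1],[0,1,0,0,0,0,1]]}}

```text
time_s: 2.5
eef_pos: [0.1393, 0.5579, 0.2313]
eef_rot: [-0.7, 0.7, 0.097, -0.097]
wrist_force: [-0.3, 0.4, -0.1]
opening: 0.997
```

Emit:
{"fn": "step_arm", "kwargs": {"commands": [[0,1,0,0,0,0,1],[0,1,0,0,0,0,1],[0,1,0,0,0,0,1],[0,1,0,0,0,0,1],[0,1,0,0,0,0,1],[0,1,0,0,0,0,1],[0,1,0,0,0,0,1],[0,1,0,0,0,0,1],[0,1,0,0,0,0,1],[0,1,0,0,0,0,1]]}}

```text
time_s: 3.5
eef_pos: [0.1393, 0.5579, 0.2313]
eef_rot: [-0.655, 0.655, -0.266, 0.266]
wrist_force: [0.2, 0.1, -0.2]
opening: 1.002
```

Emit:
{"fn": "step_arm", "kwargs": {"commands": [[0,1,0,0,0,0,1],[0,1,0,0,0,0,1],[0,1,0,0,0,0,1],[0,1,0,0,0,0,1],[0,1,0,0,0,0,1],[0,0,0,0,0,0,1]]}}

```text
time_s: 4.1
eef_pos: [0.1393, 0.5579, 0.2313]
eef_rot: [-0.564, 0.564, -0.426, 0.426]
wrist_force: [-0.1, 0.2, 0.3]
opening: 1.002
```

```bash
cat >> h.py <<'E'
from scipy.spatial.transform import Rotation as Ro
def pose():
    o=ctrl.get_obs(); w,x,y,z=o["eef_rot"]; return o,Ro.from_quat([x,y,z,w]).as_matrix()
def go(target):
    o,R=pose(); d=np.array(target)-o["eef_pos"]
    print("t",round(o["time_s"],2),"pos",o["eef_pos"].round(4),"yaw deg",np.degrees(np.arctan2(R[1,0],R[0,0])).round(1),"ydown",R[:,1].round(3),"q",o["q"].round(2),"F",o["wrist_force"].round(1),"op",round(o["opening"],3))
    print("units tool",(R.T@d/0.03).round(3),"world mm",(d*1000).round(1))
E
python3 -c "
from h import *
go([.5125,-.1135,.16])"
```

```text
t 4.1 pos [0.1393 0.5579 0.2313] yaw deg -74.1 ydown [-0. -0. -1.] q [1.12 0.18 1.61 0.   1.35 2.41] F [-0.1  0.2  0.3] op 1.002
units tool [24.933  2.376  5.822] world mm [ 373.2 -671.4  -71.3]
```

Emit:
{"fn": "step_arm", "kwargs": {"commands": [[0,0,0,0.997,0,0.233,1],[0,0,0,0.997,0,0.233,1],[0,0,0,0.997,0,0.233,1],[0,0,0,0.997,0,0.233,1],[0,0,0,0.997,0,0.233,1],[0,0,0,0.997,0,0.233,1],[0,0,0,0.997,0,0.233,1],[0,0,0,0.997,0,0.233,1],[0,0,0,0.997,0,0.233,1],[0,0,0,0.997,0,0.233,1]]}}

```text
time_s: 5.1
eef_pos: [0.2893, 0.2885, 0.2315]
eef_rot: [0.566, -0.565, 0.425, -0.425]
wrist_force: [0.5, -0.5, -0.9]
opening: 1.0
```

Emit:
{"fn": "step_arm", "kwargs": {"commands": [[0,0,0,0.997,0,0.233,1],[0,0,0,0.997,0,0.233,1],[0,0,0,0.997,0,0.233,1],[0,0,0,0.997,0,0.233,1],[0,0,0,0.997,0,0.233,1],[0,0,0,0.997,0,0.233,1],[0,0,0,0.997,0,0.233,1],[0,0,0,0.997,0,0.233,1],[0,0,0,0.997,0,0.233,1],[0,0,0,0.997,0,0.233,1]]}}

```text
time_s: 6.1
eef_pos: [0.4389, 0.02, 0.2315]
eef_rot: [0.565, -0.565, 0.425, -0.425]
wrist_force: [0.1, -0.0, 0.8]
opening: 1.003
```

Emit:
{"fn": "step_arm", "kwargs": {"commands": [[0,0,0,0.997,0,0.233,1],[0,0,0,0.997,0,0.233,1],[0,0,0,0.997,0,0.233,1],[0,0,0,0.997,0,0.233,1],[0,0,0,0.997,0,0.233,1],[0,0,0,0,0,0,1]]}}

```text
time_s: 6.7
eef_pos: [0.5144, -0.116, 0.2313]
eef_rot: [-0.564, 0.565, -0.425, 0.426]
wrist_force: [-0.5, -0.1, 0.3]
opening: 0.997
```

```bash
python3 -c "
from h import *
go([.5125,-.1135,.11])
im,d=ctrl.camera('side');cv2.imwrite('pics/side1.png',im)"
```

```text
t 6.7 pos [ 0.5144 -0.116   0.2313] yaw deg -74.0 ydown [ 0.001 -0.001 -1.   ] q [-0.45  0.07  1.73 -0.    1.34  0.85] F [-0.5 -0.1  0.3] op 0.997
units tool [-0.104  4.044 -0.04 ] world mm [  -1.9    2.5 -121.3]
```

View pics/side1.png

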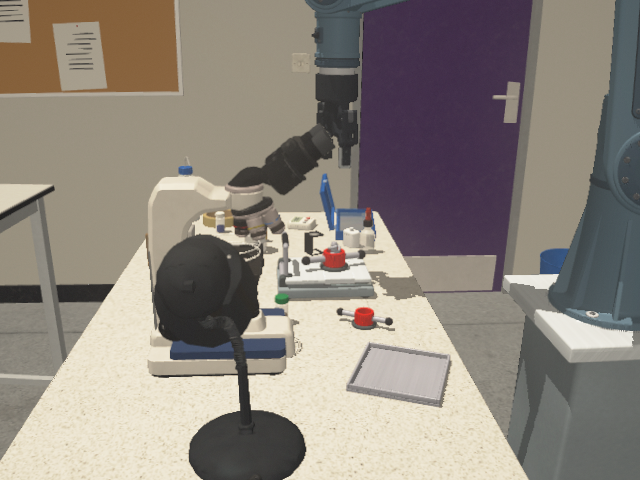

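Emit:
{"fn": "step_arm", "kwargs": {"commands": [[0,0,0,-0.1,0.6,-0.04,1],[0,0,0,0,0.9,0,1],[0,0,0,0,0.9,0,1],[0,0,0,0,0.9,0,1],[0,0,0,0,0.9,0,1],[0,0,0,0,0.7,0,1],[0,0,0,0,0.5,0,1],[0,0,0,0,0.4,0,1],[0,0,0,0,0.2,0,1],[0,0,0,0,0,0,1]]}}

```text
time_s: 7.75
eef_pos: [0.5106, -0.1098, 0.0508]
eef_rot: [-0.565, 0.565, -0.426, 0.425]
wrist_force: [0.2, 0.4, -0.4]
opening: 0.999
```

```bash
python3 -c "
from h import *
go([.5125,-.1135,.048])
im,d=ctrl.camera('side');cv2.imwrite('pics/side2.png',cv2.resize(im[180:310,240:440],None,fx=3.5,fy=3.5,interpolation=cv2.INTER_CUBIC))"
```

```text
t 7.75 pos [ 0.5106 -0.1098  0.0508] yaw deg -74.0 ydown [-0.001  0.001 -1.   ] q [-0.44  0.31  1.86  0.    0.97  0.85] F [ 0.2  0.4 -0.4] op 0.999
units tool [0.137 0.094 0.025] world mm [ 1.9 -3.7 -2.8]
```

View pics/side2.png

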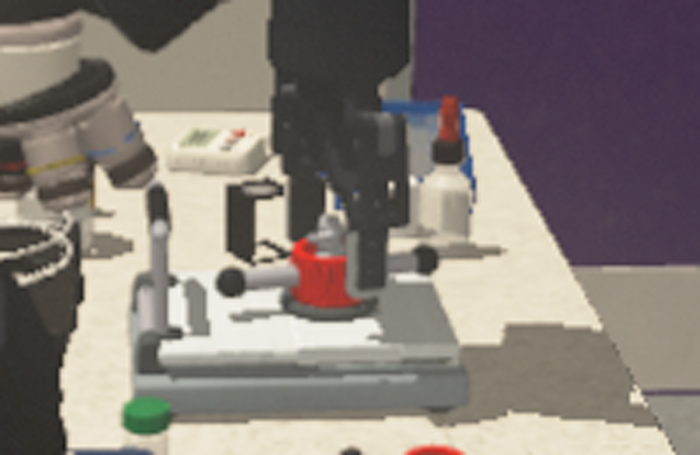

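Emit:
{"fn": "step_arm", "kwargs": {"commands": [[0,0,0,0.1,0.05,0.02,1],[0,0,0,0,0,0,1],[0,0,0,0,0,0,1]]}}

```text
time_s: 8.1
eef_pos: [0.513, -0.1134, 0.0504]
eef_rot: [0.565, -0.565, 0.425, -0.426]
wrist_force: [0.4, 0.4, 0.4]
opening: 1.002
```

```bash
python3 -c "
from h import *
go([.5125,-.1135,.048])"
```

```text
t 8.1 pos [ 0.513  -0.1134  0.0504] yaw deg -74.0 ydown [ 0.001 -0.    -1.   ] q [-0.44  0.31  1.86  0.    0.97  0.85] F [0.4 0.4 0.4] op 1.002
units tool [-0.002  0.079 -0.017] world mm [-0.5 -0.1 -2.4]
```

Emit:
{"fn": "step_arm", "kwargs": {"commands": [[0,0,0,0,0.05,0,1],[0,0,0,0,0,0,0],[0,0,0,0,0,0,0],[0,0,0,0,0,0,0],[0,0,0,0,0,0,0],[0,0,0,0,0,0,0],[0,0,0,0,0,0,0],[0,0,0,0,0,0,0],[0,0,0,0,0,0,0]]}}

```text
time_s: 9.0
eef_pos: [0.5125, -0.113, 0.0487]
eef_rot: [0.565, -0.565, 0.426, -0.426]
wrist_force: [-1.3, 1.5, 6.0]
opening: 0.481
```

```bash
python3 -c "
from h import *
go([.5125,-.1135,.048])
im,d=ctrl.camera('side');cv2.imwrite('pics/side3.png',cv2.resize(im[180:310,240:440],None,fx=3.5,fy=3.5,interpolation=cv2.INTER_CUBIC))"
```

```text
t 9.0 pos [ 0.5125 -0.113   0.0487] yaw deg -74.0 ydown [-0.  0. -1.] q [-0.44  0.32  1.86  0.    0.97  0.85] F [-1.3  1.5  6. ] op 0.481
units tool [ 0.016  0.025 -0.006] world mm [-0.  -0.5 -0.7]
```

View pics/side3.png

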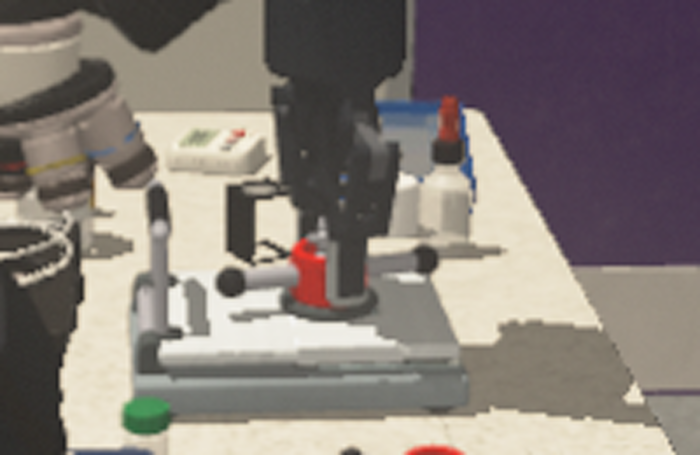

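Emit:
{"fn": "step_arm", "kwargs": {"commands": [[0,-0.5,0,0,-0.007,0,0],[0,-0.5,0,0,-0.007,0,0],[0,-1,0,0,-0.0133,0,0],[0,-1,0,0,-0.0133,0,0],[0,-1,0,0,-0.0133,0,0],[0,-1,0,0,-0.0133,0,0],[0,-1,0,0,-0.0133,0,0],[0,-1,0,0,-0.0133,0,0],[0,-1,0,0,-0.0133,0,0],[0,-1,0,0,-0.0133,0,0]]}}

```text
time_s: 10.05
eef_pos: [0.5124, -0.113, 0.0516]
eef_rot: [0.697, -0.697, 0.122, -0.121]
wrist_force: [0.6, -0.2, -1.1]
opening: 0.48
```

```bash
python3 -c "
from h import *
go([.5125,-.1135,.048])
im,d=ctrl.camera('side');cv2.imwrite('pics/side4.png',cv2.resize(im[180:310,240:440],None,fx=3.5,fy=3.5,interpolation=cv2.INTER_CUBIC))"
```

```text
t 10.05 pos [ 0.5124 -0.113   0.0516] yaw deg -19.8 ydown [-0.  0. -1.] q [-0.44  0.31  1.86  0.    0.97 -0.1 ] F [ 0.6 -0.2 -1.1] op 0.48
units tool [ 0.007  0.121 -0.015] world mm [ 0.1 -0.5 -3.6]
```

View pics/side4.png

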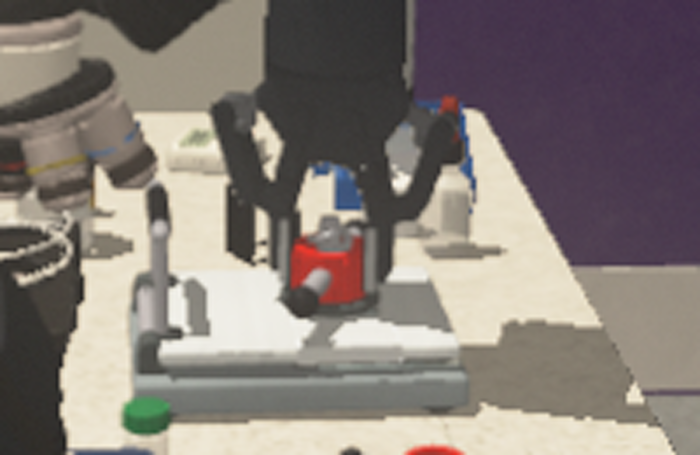

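Emit:
{"fn": "step_arm", "kwargs": {"commands": [[0,-1,0,0,-0.0133,0,0],[0,-1,0,0,-0.0133,0,0],[0,-1,0,0,-0.0133,0,0],[0,-1,0,0,-0.0133,0,0],[0,-1,0,0,-0.0133,0,0],[0,-1,0,0,-0.0133,0,0],[0,-1,0,0,-0.0133,0,0],[0,-1,0,0,-0.0133,0,0],[0,-1,0,0,-0.0133,0,0],[0,-1,0,0,-0.0133,0,0]]}}

```text
time_s: 11.1
eef_pos: [0.5125, -0.1136, 0.0558]
eef_rot: [-0.664, 0.665, 0.242, -0.243]
wrist_force: [0.2, -1.8, -1.4]
opening: 0.476
```

Emit:
{"fn": "step_arm", "kwargs": {"commands": [[0,-1,0,0,-0.0133,0,0],[0,-1,0,0,-0.0133,0,0],[0,-1,0,0,-0.0133,0,0],[0,-1,0,0,-0.0133,0,0],[0,-1,0,0,-0.0133,0,0],[0,-1,0,0,-0.0133,0,0],[0,-1,0,0,-0.0133,0,0],[0,-1,0,0,-0.0133,0,0],[0,-1,0,0,-0.0133,0,0],[0,-1,0,0,-0.0133,0,0]]}}

```text
time_s: 12.1
eef_pos: [0.5136, -0.1138, 0.0603]
eef_rot: [-0.453, 0.455, 0.542, -0.542]
wrist_force: [3.0, -1.7, -0.9]
opening: 0.478
```

Emit:
{"fn": "step_arm", "kwargs": {"commands": [[0,-1,0,0,-0.0133,0,0],[0,-1,0,0,-0.0133,0,0],[0,-1,0,0,-0.0133,0,0],[0,-1,0,0,-0.0133,0,0],[0,0,0,0,0,0,0]]}}

```text
time_s: 12.6
eef_pos: [0.5138, -0.1134, 0.0621]
eef_rot: [-0.332, 0.333, 0.624, -0.624]
wrist_force: [3.5, 0.3, 1.3]
opening: 0.479
```

```bash
python3 -c "
from h import *
go([.5125,-.1135,.048])
im,d=ctrl.camera('side');cv2.imwrite('pics/side5.png',cv2.resize(im[180:310,240:440],None,fx=3.5,fy=3.5,interpolation=cv2.INTER_CUBIC))"
```

```text
t 12.6 pos [ 0.5138 -0.1134  0.0621] yaw deg 123.9 ydown [ 0.003 -0.001 -1.   ] q [-0.44  0.29  1.85  0.    0.99 -2.61] F [3.5 0.3 1.3] op 0.479
units tool [0.021 0.469 0.038] world mm [ -1.3  -0.1 -14.1]
```

View pics/side5.png

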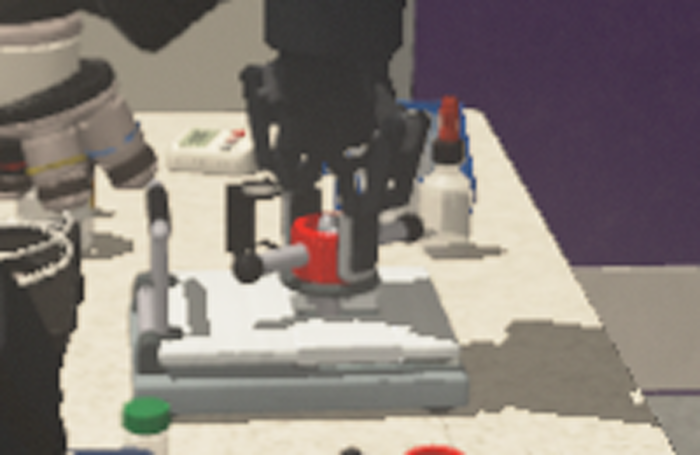

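Emit:
{"fn": "step_arm", "kwargs": {"commands": [[0,0,0,0,0,0,1],[0,0,0,0,0,0,1],[0,0,0,0,0,0,1],[0,0,0,0,0,0,1],[0,0,0,0,0,0,1],[0,0,0,0,0,0,1],[0,0,0,0,-0.4,0,1],[0,0,0,0,-0.4,0,1],[0,0,0,0,-0.4,0,1],[0,0,0,0,0,0,1]]}}

```text
time_s: 13.65
eef_pos: [0.5144, -0.1139, 0.1004]
eef_rot: [-0.33, 0.334, 0.624, -0.624]
wrist_force: [0.4, 0.2, 0.7]
opening: 0.999
```

```bash
python3 -c "
from h import *
go([.5125,-.1135,.0615])
im,d=ctrl.camera('side');cv2.imwrite('pics/side6.png',cv2.resize(im[180:310,240:440],None,fx=3.5,fy=3.5,interpolation=cv2.INTER_CUBIC))"
```

```text
t 13.65 pos [ 0.5144 -0.1139  0.1004] yaw deg 124.0 ydown [ 0.004 -0.002 -1.   ] q [-0.44  0.23  1.84 -0.    1.07 -2.61] F [0.4 0.2 0.7] op 0.999
units tool [0.051 1.295 0.048] world mm [ -1.9   0.4 -38.9]
```

View pics/side6.png

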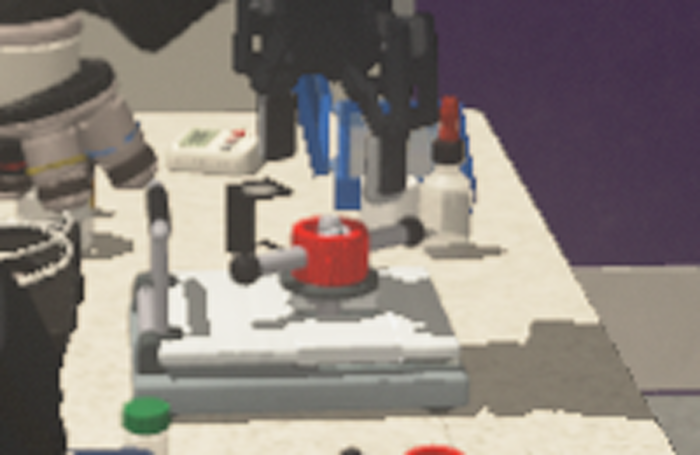

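Now turn back 180° above the nut.

Emit:
{"fn": "step_arm", "kwargs": {"commands": [[0,1,0,0,0,0,1],[0,1,0,0,0,0,1],[0,1,0,0,0,0,1],[0,1,0,0,0,0,1],[0,1,0,0,0,0,1],[0,1,0,0,0,0,1],[0,1,0,0,0,0,1],[0,1,0,0,0,0,1],[0,1,0,0,0,0,1],[0,1,0,0,0,0,1]]}}

```text
time_s: 14.7
eef_pos: [0.5123, -0.1129, 0.0972]
eef_rot: [0.601, -0.6, -0.373, 0.373]
wrist_force: [-0.1, 0.2, 0.1]
opening: 1.0
```

Emit:
{"fn": "step_arm", "kwargs": {"commands": [[0,1,0,0,0,0,1],[0,1,0,0,0,0,1],[0,1,0,0,0,0,1],[0,1,0,0,0,0,1],[0,1,0,0,0,0,1],[0,1,0,0,0,0,1],[0,1,0,0,0,0,1],[0,1,0,0,0,0,1],[0,1,0,0,0,0,1],[0,1,0,0,0,0,1]]}}

```text
time_s: 15.7
eef_pos: [0.5122, -0.1129, 0.0971]
eef_rot: [0.707, -0.707, -0.023, 0.023]
wrist_force: [0.1, -0.3, 0.3]
opening: 1.0
```

Emit:
{"fn": "step_arm", "kwargs": {"commands": [[0,1,0,0,0,0,1],[0,1,0,0,0,0,1],[0,1,0,0,0,0,1],[0,1,0,0,0,0,1],[0,1,0,0,0,0,1],[0,1,0,0,0,0,1],[0,1,0,0,0,0,1],[0,1,0,0,0,0,1],[0,1,0,0,0,0,1],[0,1,0,0,0,0,1]]}}

```text
time_s: 16.7
eef_pos: [0.5122, -0.1129, 0.0971]
eef_rot: [0.624, -0.624, 0.334, -0.333]
wrist_force: [0.1, -0.0, 0.3]
opening: 1.002
```

Emit:
{"fn": "step_arm", "kwargs": {"commands": [[0,0,0,0,0,0,1],[0,0,0,0,0,0,1]]}}

```text
time_s: 16.9
eef_pos: [0.5123, -0.113, 0.0972]
eef_rot: [-0.625, 0.625, -0.331, 0.331]
wrist_force: [0.6, 0.6, 0.8]
opening: 1.003
```

```bash
python3 -c "
from h import *
go([.5125,-.1135,.0615])"
```

```text
t 16.9 pos [ 0.5123 -0.113   0.0972] yaw deg -55.9 ydown [-0.  0. -1.] q [-0.44  0.24  1.84 -0.    1.07  0.53] F [0.6 0.6 0.8] op 1.003
units tool [ 0.018  1.191 -0.005] world mm [  0.2  -0.5 -35.7]
```

Emit:
{"fn": "step_arm", "kwargs": {"commands": [[0,0,0,0,0.3,0,1],[0,0,0,0,0.3,0,1],[0,0,0,0,0.3,0,1],[0,0,0,0,0.3,0,1],[0,0,0,0,0,0,0],[0,0,0,0,0,0,0],[0,0,0,0,0,0,0],[0,0,0,0,0,0,0],[0,0,0,0,0,0,0],[0,0,0,0,0,0,0]]}}

```text
time_s: 17.9
eef_pos: [0.5131, -0.1132, 0.0621]
eef_rot: [0.624, -0.624, 0.332, -0.333]
wrist_force: [-0.5, 0.7, 3.8]
opening: 0.473
```

Emit:
{"fn": "step_arm", "kwargs": {"commands": [[0,0,0,0,0,0,0],[0,0,0,0,0,0,0]]}}

```text
time_s: 18.1
eef_pos: [0.513, -0.1132, 0.062]
eef_rot: [0.624, -0.624, 0.332, -0.332]
wrist_force: [1.0, 0.8, 4.6]
opening: 0.479
```

```bash
python3 -c "
from h import *
go([.5125,-.1135,.0615])
im,d=ctrl.camera('side');cv2.imwrite('pics/side7.png',cv2.resize(im[180:310,240:440],None,fx=3.5,fy=3.5,interpolation=cv2.INTER_CUBIC))"
```

```text
t 18.1 pos [ 0.513  -0.1132  0.062 ] yaw deg -56.0 ydown [ 0.001 -0.    -1.   ] q [-0.44  0.29  1.85  0.    0.99  0.53] F [1.  0.8 4.6] op 0.479
units tool [-0.002  0.016 -0.02 ] world mm [-0.5 -0.3 -0.5]
```

View pics/side7.png

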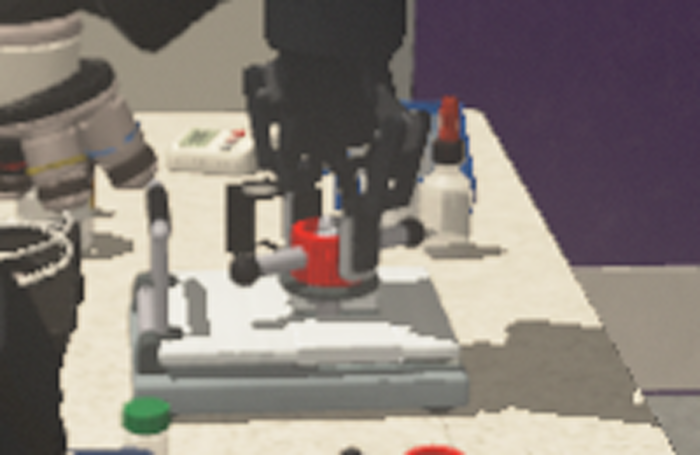

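Emit:
{"fn": "step_arm", "kwargs": {"commands": [[0,-1,0,0,-0.0133,0,0],[0,-1,0,0,-0.0133,0,0],[0,-1,0,0,-0.0133,0,0],[0,-1,0,0,-0.0133,0,0],[0,-1,0,0,-0.0133,0,0],[0,-1,0,0,-0.0133,0,0],[0,-1,0,0,-0.0133,0,0],[0,-1,0,0,-0.0133,0,0],[0,-1,0,0,-0.0133,0,0],[0,-1,0,0,-0.0133,0,0]]}}

```text
time_s: 19.15
eef_pos: [0.5134, -0.1134, 0.0659]
eef_rot: [-0.706, 0.707, 0.027, -0.025]
wrist_force: [2.1, 0.8, 4.3]
opening: 0.476
```

Emit:
{"fn": "step_arm", "kwargs": {"commands": [[0,-1,0,0,-0.0133,0,0],[0,-1,0,0,-0.0133,0,0],[0,-1,0,0,-0.0133,0,0],[0,-1,0,0,-0.0133,0,0],[0,-1,0,0,-0.0133,0,0],[0,-1,0,0,-0.0133,0,0],[0,-1,0,0,-0.0133,0,0],[0,-1,0,0,-0.0133,0,0],[0,-1,0,0,-0.0133,0,0],[0,-1,0,0,-0.0133,0,0]]}}

```text
time_s: 20.15
eef_pos: [0.5129, -0.1133, 0.0698]
eef_rot: [-0.599, 0.599, 0.376, -0.376]
wrist_force: [0.5, 0.5, 4.4]
opening: 0.477
```

Emit:
{"fn": "step_arm", "kwargs": {"commands": [[0,-1,0,0,-0.0133,0,0],[0,-1,0,0,-0.0133,0,0],[0,-1,0,0,-0.0133,0,0],[0,-1,0,0,-0.0133,0,0],[0,-1,0,0,-0.0133,0,0],[0,-1,0,0,-0.0133,0,0],[0,0,0,0,-0.1,0,0],[0,0,0,0,-0.1,0,0],[0,0,0,0,-0.1,0,0]]}}

```text
time_s: 21.05
eef_pos: [0.5118, -0.1127, 0.0805]
eef_rot: [0.456, -0.455, -0.541, 0.541]
wrist_force: [0.2, 0.6, -1.5]
opening: 0.479
```

```bash
python3 -c "
from h import *
go([.5125,-.1135,.13])
im,d=ctrl.camera('side');cv2.imwrite('pics/side8.png',cv2.resize(im[180:310,240:440],None,fx=3.5,fy=3.5,interpolation=cv2.INTER_CUBIC))"
```

```text
t 21.05 pos [ 0.5118 -0.1127  0.0805] yaw deg 99.9 ydown [-0.002  0.001 -1.   ] q [-0.44  0.26  1.85 -0.    1.03 -2.19] F [ 0.2  0.6 -1.5] op 0.479
units tool [-0.028 -1.652 -0.015] world mm [ 0.7 -0.8 49.5]
```

View pics/side8.png

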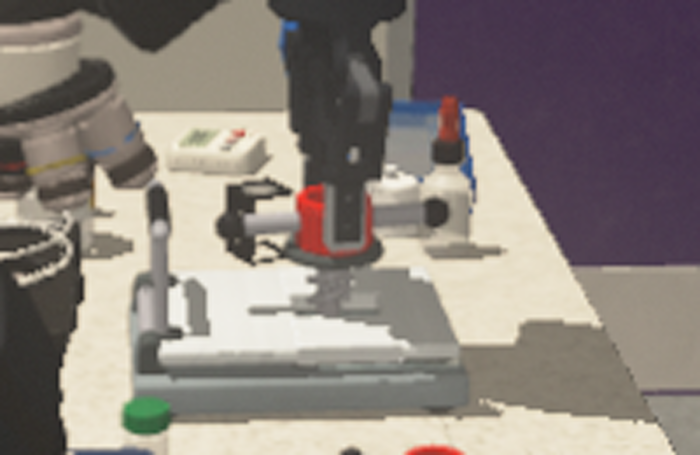

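Emit:
{"fn": "step_arm", "kwargs": {"commands": [[0,0,0,0,-0.2,0,0],[0,0,0,0,-0.4,0,0],[0,0,0,0,-0.4,0,0],[0,0,0,0,-0.5,0,0],[0,0,0,0,-0.5,0,0],[0,0,0,0,-0.5,0,0],[0,0,0,0,-0.3,0,0],[0,0,0,0,-0.1,0,0],[0,0,0,0,0,0,0],[0,0,0,0,0,0,0]]}}

```text
time_s: 22.1
eef_pos: [0.5121, -0.1129, 0.1673]
eef_rot: [0.455, -0.454, -0.541, 0.542]
wrist_force: [0.5, -0.2, -1.5]
opening: 0.473
```

```bash
python3 -c "
from h import *
go([.41,0.0,.165]);go([.41,.2,.165]);go([.444,.22,.165])
im,d=ctrl.camera('side');cv2.imwrite('pics/side9.png',cv2.resize(im[130:310,240:440],None,fx=3.,fy=3.,interpolation=cv2.INTER_CUBIC))"
```

```text
t 22.1 pos [ 0.5121 -0.1129  0.1673] yaw deg 100.0 ydown [-0.001  0.    -1.   ] q [-0.44  0.14  1.79 -0.    1.21 -2.19] F [ 0.5 -0.2 -1.5] op 0.473
units tool [4.295 0.081 2.7  ] world mm [-102.1  112.9   -2.3]
t 22.1 pos [ 0.5121 -0.1129  0.1673] yaw deg 100.0 ydown [-0.001  0.    -1.   ] q [-0.44  0.14  1.79 -0.    1.21 -2.19] F [ 0.5 -0.2 -1.5] op 0.473
units tool [10.861  0.084  1.546] world mm [-102.1  312.9   -2.3]
t 22.1 pos [ 0.5121 -0.1129  0.1673] yaw deg 100.0 ydown [-0.001  0.    -1.   ] q [-0.44  0.14  1.79 -0.    1.21 -2.19] F [ 0.5 -0.2 -1.5] op 0.473
units tool [11.321  0.083  0.314] world mm [-68.1 332.9  -2.3]
```

View pics/side9.png

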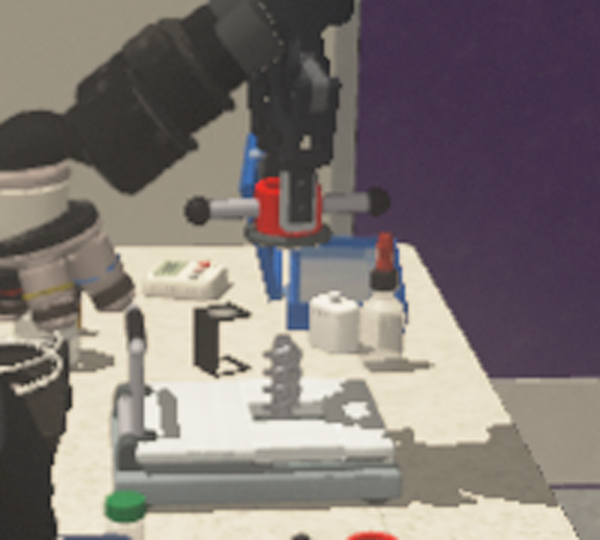

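Emit:
{"fn": "step_arm", "kwargs": {"commands": [[0,0,0,0.4,0,0.25,0],[0,0,0,0.7,0,0.45,0],[0,0,0,0.7,0,0.45,0],[0,0,0,0.7,0,0.45,0],[0,0,0,0.7,0,0.45,0],[0,0,0,0.7,0,0.45,0],[0,0,0,0.7,0,0.1,0],[0,0,0,0.7,0,-0.1,0],[0,0,0,0.7,0,-0.1,0],[0,0,0,0.7,0,-0.1,0]]}}

```text
time_s: 23.15
eef_pos: [0.4084, 0.0742, 0.1674]
eef_rot: [0.455, -0.454, -0.541, 0.542]
wrist_force: [0.5, -0.4, -1.8]
opening: 0.479
```

Emit:
{"fn": "step_arm", "kwargs": {"commands": [[0,0,0,0.7,0,-0.2,0],[0,0,0,0.7,0,-0.2,0],[0,0,0,0.7,0,-0.2,0],[0,0,0,0.7,0,-0.2,0],[0,0,0,0.7,0,-0.2,0],[0,0,0,0.5,0,-0.2,0],[0,0,0,0.4,0,-0.2,0],[0,0,0,0.2,0,-0.1,0],[0,0,0,0,0,0,0],[0,0,0,0,0,0,0]]}}

```text
time_s: 24.15
eef_pos: [0.4299, 0.2163, 0.1676]
eef_rot: [0.455, -0.455, -0.541, 0.542]
wrist_force: [0.0, -0.1, -1.9]
opening: 0.473
```

```bash
python3 -c "
from h import *
go([.444,.22,.012])
im,d=ctrl.camera('side');cv2.imwrite('pics/side10.png',im)
im,d=ctrl.camera('top');cv2.imwrite('pics/top10.png',im)"
```

```text
t 24.15 pos [0.4299 0.2163 0.1676] yaw deg 100.0 ydown [-0.001 -0.    -1.   ] q [ 0.22  0.04  1.9  -0.    1.2  -1.53] F [ 0.  -0.1 -1.9] op 0.473
units tool [ 0.043  5.187 -0.489] world mm [  14.1    3.7 -155.6]
```

View pics/side10.png

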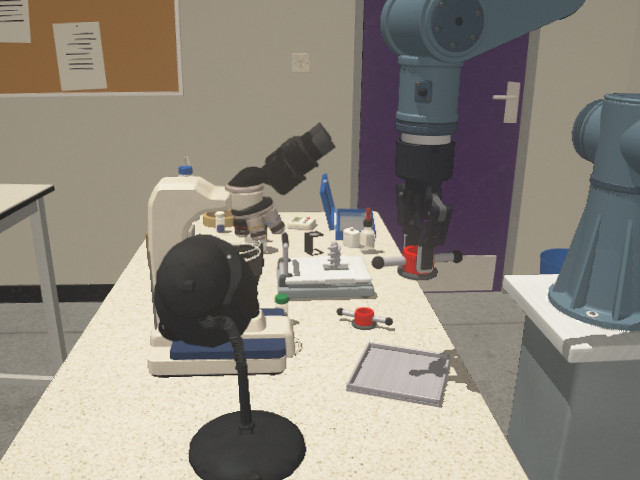

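Emit:
{"fn": "step_arm", "kwargs": {"commands": [[0,0,0,0.04,0.3,-0.2,0],[0,0,0,0,0.5,-0.2,0],[0,0,0,0,0.6,-0.08,0],[0,0,0,0,0.6,0,0],[0,0,0,0,0.6,0,0],[0,0,0,0,0.6,0,0],[0,0,0,0,0.5,0,0],[0,0,0,0,0.4,0,0],[0,0,0,0,0.2,0,0],[0,0,0,0,0,0,0]]}}

```text
time_s: 25.25
eef_pos: [0.4437, 0.22, 0.0379]
eef_rot: [0.455, -0.454, -0.541, 0.542]
wrist_force: [-0.2, 0.0, -1.3]
opening: 0.475
```

```bash
python3 -c "
from h import *
go([.444,.22,.012])"
```

```text
t 25.25 pos [0.4437 0.22   0.0379] yaw deg 100.0 ydown [-0.002 -0.    -1.   ] q [ 0.22  0.28  1.93 -0.    0.93 -1.52] F [-0.2  0.  -1.3] op 0.475
units tool [-0.002  0.865 -0.012] world mm [  0.3  -0.  -25.9]
```

Emit:
{"fn": "step_arm", "kwargs": {"commands": [[0,0,0,0,0.2,0,0],[0,0,0,0,0.2,0,0],[0,0,0,0,0.15,0,0],[0,0,0,0,0.1,0,0],[0,0,0,0,0.1,0,0],[0,0,0,0,0.05,0,0],[0,0,0,0,0,0,0],[0,0,0,0,0,0,0]]}}

```text
time_s: 26.05
eef_pos: [0.4443, 0.2203, 0.015]
eef_rot: [-0.455, 0.455, 0.542, -0.542]
wrist_force: [0.6, 0.2, -1.5]
opening: 0.477
```

Emit:
{"fn": "step_arm", "kwargs": {"commands": [[0,0,0,0,0.04,0,0],[0,0,0,0,0.03,0,0],[0,0,0,0,0,0,0],[0,0,0,0,0,0,0]]}}

```text
time_s: 26.45
eef_pos: [0.4444, 0.2204, 0.0135]
eef_rot: [-0.455, 0.455, 0.542, -0.542]
wrist_force: [-2.5, -1.2, 6.0]
opening: 0.477
```

```bash
python3 -c "
from h import *
go([.444,.22,.012])
im,d=ctrl.camera('side');cv2.imwrite('pics/side11.png',cv2.resize(im[250:420,300:500],None,fx=3.5,fy=3.5,interpolation=cv2.INTER_CUBIC))"
```

```text
t 26.45 pos [0.4444 0.2204 0.0135] yaw deg 100.0 ydown [ 0. -0. -1.] q [ 0.22  0.33  1.94 -0.    0.87 -1.52] F [-2.5 -1.2  6. ] op 0.477
units tool [-0.01   0.05   0.017] world mm [-0.4 -0.4 -1.5]
```

View pics/side11.png

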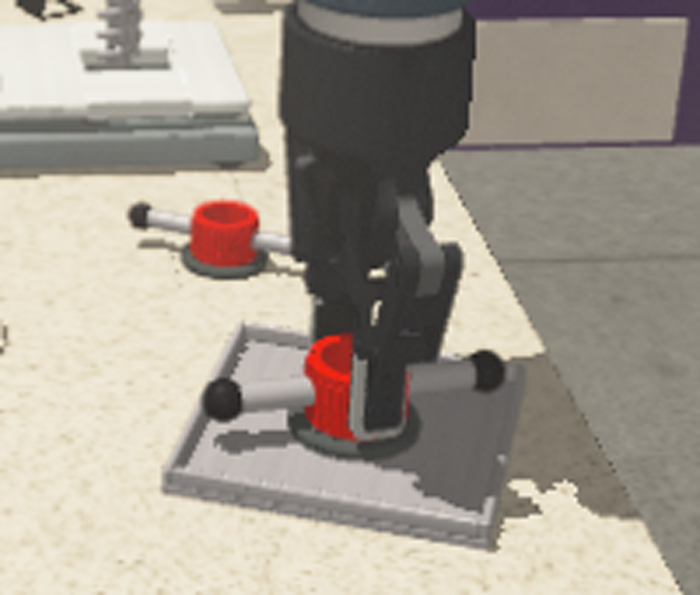

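Emit:
{"fn": "step_arm", "kwargs": {"commands": [[0,0,0,0,0,0,0.6],[0,0,0,0,0,0,0.8],[0,0,0,0,0,0,1],[0,0,0,0,0,0,1],[0,0,0,0,0,0,1],[0,0,0,0,-0.2,0,1],[0,0,0,0,-0.5,0,1],[0,0,0,0,-0.8,0,1],[0,0,0,0,-0.9,0,1],[0,0,0,0,-0.9,0,1]]}}

```text
time_s: 27.5
eef_pos: [0.444, 0.2202, 0.113]
eef_rot: [0.455, -0.455, -0.541, 0.542]
wrist_force: [0.2, -0.8, 1.3]
opening: 1.002
```

Emit:
{"fn": "step_arm", "kwargs": {"commands": [[0,0,0,0,-1,0,1],[0,0,0,0,-1,0,1],[0,0,0,0,-0.5,0,1],[0,0,0,0,0,0,0.5],[0,0,0,0,0,0,0]]}}

```text
time_s: 28.0
eef_pos: [0.444, 0.2203, 0.1866]
eef_rot: [-0.455, 0.455, 0.542, -0.542]
wrist_force: [0.2, -0.1, -0.9]
opening: 0.692
```

```bash
python3 -c "
from h import *
im,d=ctrl.camera('side');cv2.imwrite('pics/side12.png',im)
for r in ctrl.boxes_of('nut_center','side')[:3]: print(r['p'],c2w('side',r['point']))
# bar pixels
cv2.imwrite('pics/side12b.png',cv2.resize(im[220:310,265:385],None,fx=6,fy=6,interpolation=cv2.INTER_CUBIC))
S=np.array([.5125,-.1135]);a=0.021;ux=np.array([np.cos(a),np.sin(a)]);uy=np.array([-ux[1],ux[0]])
for l in(-.04,0,.04):
    b=S+ux*.094+uy*l; print('bar',b.round(4),w_pix('side',[*b,.098]).round(1),w_pix('top',[*b,.098]).round(1))
go([.5125+.05,-.1135,.17])
"
```

```text
0.96 [0.44785712 0.23228648 0.02804485]
0.61 [0.47606505 0.06743162 0.01862529]
bar [ 0.6073 -0.1515] [[283.8 233. ]] [[362.4 205.8]]
bar [ 0.6065 -0.1115] [[284.5 239.5]] [[344.2 206.2]]
bar [ 0.6056 -0.0715] [[285.3 246.4]] [[326.1 206.6]]
t 28.1 pos [0.4432 0.2201 0.1854] yaw deg 100.0 ydown [-0.002 -0.001 -1.   ] q [ 0.22  0.05  1.85 -0.    1.25 -1.52] F [0.  0.  0.5] op 0.515
units tool [-11.639   0.51   -1.991] world mm [ 119.3 -333.6  -15.4]
```

View pics/side12.png

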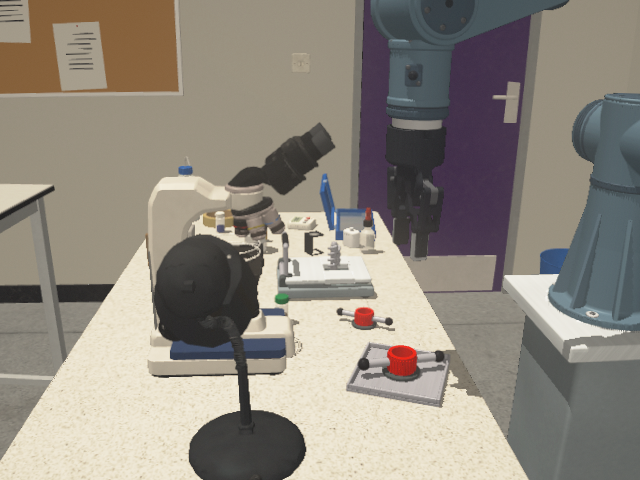

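View pics/side12b.png

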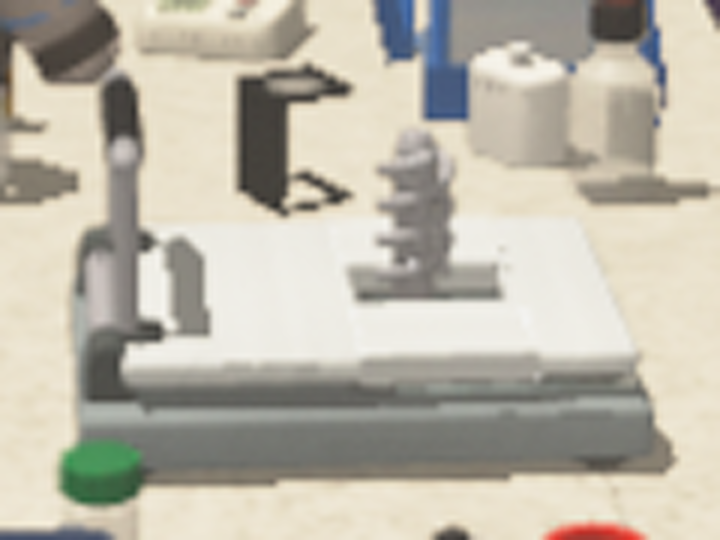

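Emit:
{"fn": "step_arm", "kwargs": {"commands": [[0,0.73,0,0,0,0.5,0],[0,0.73,0,0,0,0.5,0],[0,0,0,-0.9,0,0,0],[0,0,0,-0.9,0,0,0],[0,0,0,-0.9,0,0,0],[0,0,0,-0.9,0,0,0],[0,0,0,-0.9,0,0,0],[0,0,0,-0.9,0,0,0],[0,0,0,-0.9,0,0,0],[0,0,0,0,0,0,0]]}}

```text
time_s: 29.1
eef_pos: [0.4179, 0.0251, 0.1856]
eef_rot: [0.496, -0.495, -0.504, 0.505]
wrist_force: [-0.2, 0.1, 0.3]
opening: 0.003
```

Emit:
{"fn": "step_arm", "kwargs": {"commands": [[0,0,0,0,0,0,0]]}}

```text
time_s: 29.2
eef_pos: [0.4178, 0.0272, 0.1857]
eef_rot: [0.496, -0.494, -0.505, 0.505]
wrist_force: [0.3, -0.3, -0.7]
opening: 0.002
```

```bash
python3 -c "
from h import *
go([.5675,-.1124,.080])
"
```

```text
t 29.2 pos [0.4178 0.0272 0.1857] yaw deg 91.1 ydown [-0.002  0.001 -1.   ] q [-0.22 -0.14  2.03  0.    1.25 -1.81] F [ 0.3 -0.3 -0.7] op 0.002
units tool [-4.753  3.511 -4.905] world mm [ 149.7 -139.6 -105.7]
```

Emit:
{"fn": "step_arm", "kwargs": {"commands": [[0,0,0,-0.7,0,-0.7,0],[0,0,0,-0.8,0,-0.8,0],[0,0,0,-0.8,0,-0.8,0],[0,0,0,-0.8,0,-0.8,0],[0,0,0,-0.8,0,-0.8,0],[0,0,0,-0.6,0,-0.7,0],[0,0,0,-0.25,0,-0.3,0],[0,0,0,0,0.3,0,0],[0,0,0,0,0.6,0,0],[0,0,0,0,0.6,0,0]]}}

```text
time_s: 30.2
eef_pos: [0.5674, -0.1101, 0.1404]
eef_rot: [0.495, -0.494, -0.506, 0.506]
wrist_force: [-0.3, -0.4, -1.2]
opening: -0.003
```

Emit:
{"fn": "step_arm", "kwargs": {"commands": [[0,0,0,0,0.6,0,0],[0,0,0,0,0.6,0,0],[0,0,0,0,0.5,0,0],[0,0,0,0,0.3,0,0],[0,0,0,0,0,0,0],[0,0,0,0,0,0,0]]}}

```text
time_s: 30.8
eef_pos: [0.5686, -0.1118, 0.0821]
eef_rot: [-0.495, 0.495, 0.505, -0.505]
wrist_force: [0.2, 0.6, 1.0]
opening: 0.004
```

```bash
python3 -c "
from h import *
go([.5675,-.1124,.080])
im,d=ctrl.camera('side');cv2.imwrite('pics/side13.png',cv2.resize(im[150:310,230:430],None,fx=3.5,fy=3.5,interpolation=cv2.INTER_CUBIC))"
```

```text
t 30.8 pos [ 0.5686 -0.1118  0.0821] yaw deg 91.2 ydown [ 0. -0. -1.] q [-0.4   0.37  1.7   0.    1.07 -1.99] F [0.2 0.6 1. ] op 0.004
units tool [-0.018  0.069  0.037] world mm [-1.1 -0.6 -2.1]
```

View pics/side13.png

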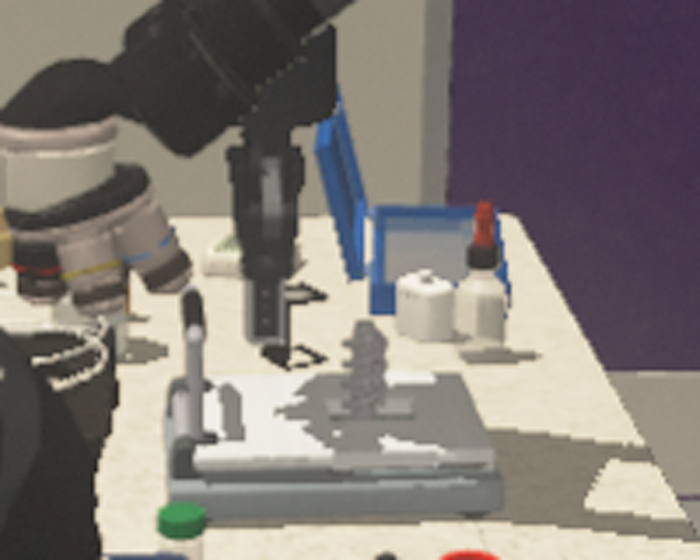

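```bash
python3 - <<'E'
import numpy as np
r=62.3;ph=np.linspace(-.0965,1.1935,22)
x=r*np.sin(ph)-17; z=36+r*np.cos(ph)-18
print(x[0],z[0],x[-1],z[-1])
for a,b in zip(np.diff(x)/30,np.diff(z)/30): print(round(-a,2),round(-b,2))
E
```

```text
-23.002623546674606 80.01014844811216 40.918072675680385 40.95183778120186
-0.13 -0.01
-0.13 -0.0
-0.13 0.01
-0.13 0.02
-0.13 0.02
-0.12 0.03
-0.12 0.04
-0.12 0.05
-0.12 0.05
-0.11 0.06
-0.11 0.07
-0.1 0.07
-0.1 0.08
-0.09 0.09
-0.09 0.09
-0.08 0.1
-0.08 0.1
-0.07 0.11
-0.06 0.11
-0.06 0.11
-0.05 0.12
```

Emit:
{"fn": "step_arm", "kwargs": {"commands": [[0,0,0,0,0.02,-0.2,0],[0,0,0,0,0.02,-0.2,0],[0,0,0,0,0.02,-0.15,0],[0,0,0,0,0,-0.15,0],[0,0,0,0,0,-0.13,0],[0,0,0,0,0,-0.13,0],[0,0,0,0,0.01,-0.13,0],[0,0,0,0,0.02,-0.13,0],[0,0,0,0,0.02,-0.13,0],[0,0,0,0,0.03,-0.12,0]]}}

```text
time_s: 31.85
eef_pos: [0.6113, -0.1111, 0.0775]
eef_rot: [0.496, -0.494, -0.504, 0.506]
wrist_force: [-7.1, -0.2, 6.2]
opening: -0.002
```

```bash
python3 -c "
from h import *
go([.6125-.023,-.1120,.080])
im,d=ctrl.camera('side');cv2.imwrite('pics/side14.png',cv2.resize(im[150:310,230:430],None,fx=3.5,fy=3.5,interpolation=cv2.INTER_CUBIC))"
```

```text
t 31.85 pos [ 0.6113 -0.1111  0.0775] yaw deg 91.2 ydown [-0.004  0.    -1.   ] q [-0.37  0.45  1.59 -0.    1.1  -1.96] F [-7.1 -0.2  6.2] op -0.002
units tool [-0.014 -0.079  0.728] world mm [-21.8  -0.9   2.5]
```

View pics/side14.png

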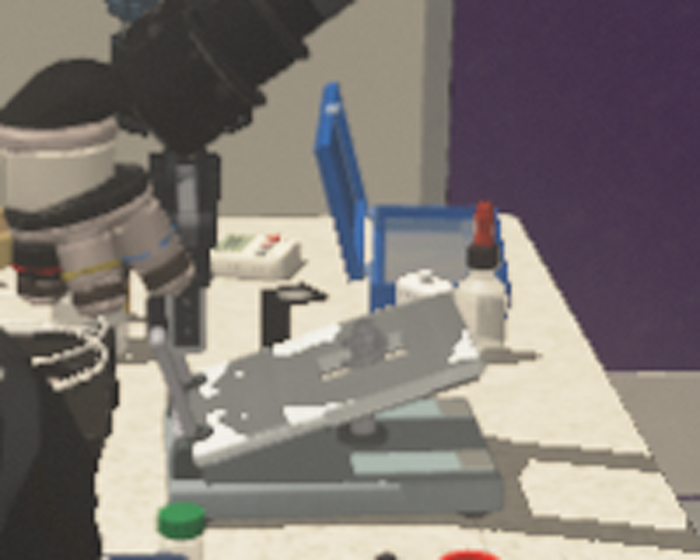

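Emit:
{"fn": "step_arm", "kwargs": {"commands": [[0,0,0,0,0.04,-0.12,0],[0,0,0,0,0.05,-0.12,0],[0,0,0,0,0.05,-0.12,0],[0,0,0,0,0.06,-0.11,0],[0,0,0,0,0.07,-0.11,0],[0,0,0,0,0.07,-0.1,0],[0,0,0,0,0.08,-0.1,0],[0,0,0,0,0.09,-0.09,0],[0,0,0,0,0.09,-0.09,0],[0,0,0,0,0.1,-0.08,0]]}}

```text
time_s: 32.9
eef_pos: [0.6429, -0.1105, 0.0565]
eef_rot: [0.495, -0.494, -0.505, 0.506]
wrist_force: [-5.9, -0.4, 5.0]
opening: 0.002
```

```bash
python3 -c "
from h import *
go([.6125+.041,-.1120,.041])
im,d=ctrl.camera('side');cv2.imwrite('pics/side15.png',cv2.resize(im[150:310,230:430],None,fx=3.5,fy=3.5,interpolation=cv2.INTER_CUBIC))"
```

```text
t 32.9 pos [ 0.6429 -0.1105  0.0565] yaw deg 91.2 ydown [-0.003  0.    -1.   ] q [-0.35  0.54  1.51 -0.    1.09 -1.94] F [-5.9 -0.4  5. ] op 0.002
units tool [-0.059  0.515 -0.355] world mm [ 10.6  -1.5 -15.5]
```

View pics/side15.png

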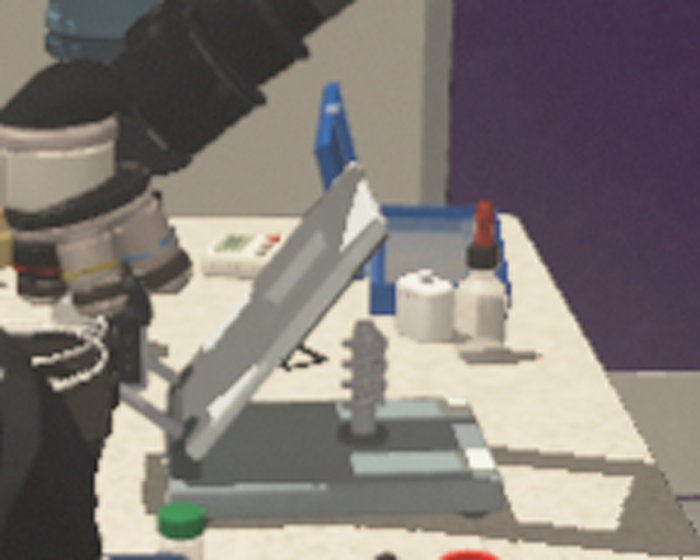

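Emit:
{"fn": "step_arm", "kwargs": {"commands": [[0,0,0,0,0.09,-0.08,0],[0,0,0,0,0.09,-0.08,0],[0,0,0,0,0.09,-0.08,0],[0,0,0,0,0.09,-0.07,0],[0,0,0,0,0.09,-0.07,0],[0,0,0,0,0.05,-0.05,0],[0,0,0,0,0,0,0]]}}

```text
time_s: 33.65
eef_pos: [0.6546, -0.1102, 0.0403]
eef_rot: [0.496, -0.493, -0.504, 0.506]
wrist_force: [-6.7, -0.8, 0.8]
opening: 0.003
```

```bash
python3 -c "
from h import *
go([.6125+.041,-.1120,.041])
im,d=ctrl.camera('side');cv2.imwrite('pics/side16.png',cv2.resize(im[150:310,230:430],None,fx=3.5,fy=3.5,interpolation=cv2.INTER_CUBIC))"
```

```text
t 33.65 pos [ 0.6546 -0.1102  0.0403] yaw deg 91.2 ydown [-0.005  0.001 -1.   ] q [-0.34  0.59  1.48 -0.    1.08 -1.94] F [-6.7 -0.8  0.8] op 0.003
units tool [-0.06  -0.022  0.038] world mm [-1.1 -1.8  0.7]
```

View pics/side16.png

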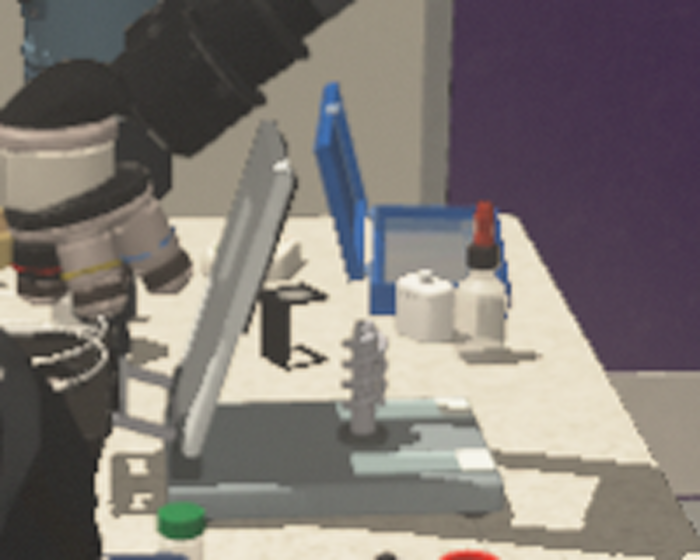

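Emit:
{"fn": "step_arm", "kwargs": {"commands": [[0,0,0,0,0,0.15,0],[0,0,0,0,-0.1,0,0],[0,0,0,0,-0.4,0,0],[0,0,0,0,-0.7,0,0],[0,0,0,0,-0.9,0,0],[0,0,0,0,-0.9,0,0],[0,0,0,0,-0.9,0,0],[0,0,0,0,-0.9,0,0],[0,0,0,0,-0.9,0,0],[0,0,0,0,0,0,0]]}}

```text
time_s: 34.7
eef_pos: [0.6553, -0.1111, 0.2196]
eef_rot: [-0.491, 0.498, 0.507, -0.504]
wrist_force: [-0.2, -0.1, 0.9]
opening: -0.001
```

Emit:
{"fn": "step_arm", "kwargs": {"commands": [[0,0,0,0,-0.5,0,0],[0,0,0,0,-0.5,0,0],[0,0,0,0,0,0,0],[0,0,0,0,0,0,0]]}}

```text
time_s: 35.1
eef_pos: [0.6523, -0.1103, 0.2428]
eef_rot: [-0.495, 0.495, 0.505, -0.505]
wrist_force: [0.6, 0.1, 0.7]
opening: 0.0
```

```bash
python3 - <<'E'
from h import *
go([.65,-.112,.3])
im,d=ctrl.camera('side');cv2.imwrite('pics/side17.png',im)
P=cloud('side',d)
S=np.array([.6125,-.1114])
# predicted lid tip for angles in side view
for th in(1.05,1.2,1.25,1.3):
    s=.161; # far end of lid, middle plane
    pts=[[S[0]-s*np.cos(th),S[1]+.061+0*s,.036+s*np.sin(th)]]; print(th,w_pix('side',pts).round(1))
m=(abs(P[...,1]+.055)<.02)&(P[...,2]>.06)&(P[...,2]<.2)&(P[...,0]>.53)&(P[...,0]<.615)
print(m.sum()); q=P[m]; 
if len(q)>20:
    v=np.polyfit(q[:,2],q[:,0],1); print("lid angle",np.degrees(np.arctan2(1,-v[0])))
im2,d=ctrl.camera('top');cv2.imwrite('pics/top17.png',im2)
hsv=cv2.cvtColor(im2,cv2.COLOR_BGR2HSV)
red=((hsv[...,0]<8)|(hsv[...,0]>172))&(hsv[...,1]>150)&(hsv[...,2]>80)
cc,lab,st,ce=cv2.connectedComponentsWithStats(red.astype(np.uint8))
for i in range(1,cc):
    if st[i,4]>60: print(ce[i],pix_w('top',*ce[i],z=.038))
for th in ["dropper_0","vial_1","beaker"]:
    for n in["top","side"]:
        for r in ctrl.boxes_of(th,n)[:2]: print(th,n,round(r["p"],2),c2w(n,r["point"]).round(3))
E
```

```text
t 35.1 pos [ 0.6523 -0.1103  0.2428] yaw deg 91.2 ydown [ 0. -0. -1.] q [-0.35  0.36  1.36  0.    1.42 -1.94] F [0.6 0.1 0.7] op 0.0
units tool [-0.055 -1.907  0.076] world mm [-2.3 -1.7 57.2]
1.05 [[326.5 208.5]]
1.2 [[314.3 202.9]]
1.25 [[310.  201.5]]
1.3 [[305.7 200.2]]
636
lid angle 71.06872179596134
[198.98214286 280.29761905] [0.44340505 0.21749689 0.038     ]
dropper_0 top 0.77 [ 0.419 -0.304  0.054]
dropper_0 side 0.61 [ 0.421 -0.301  0.039]
vial_1 top 0.43 [0.611 0.046 0.049]
vial_1 side 0.61 [0.617 0.05  0.042]
beaker top 0.66 [ 0.675 -0.334  0.022]
beaker side 0.42 [ 0.66  -0.313  0.029]
```

View pics/side17.png

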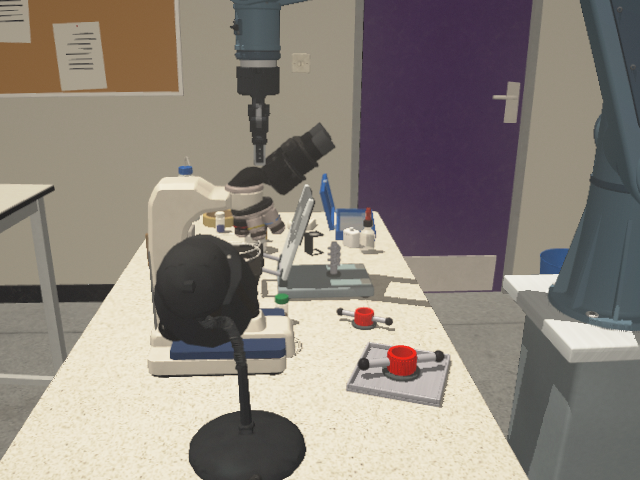

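View pics/top17.png

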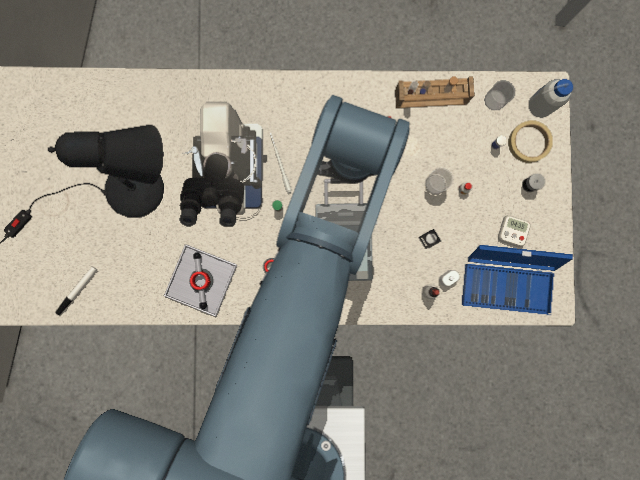

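The lid stands at about 71° (1.24 rad). The nut is flat in the tray (top pixel 199,280), and the bottle, vial and beaker haven't moved. The arm is clear of everything.

```bash
python3 -c "
from bench import ctrl
print(ctrl.hand_in())"
```

```text
the job is handed in; nothing more can be done
None
```

The press is open and the nut is in the tray. I handed the job in at about 35 s; the hand-in reports no verdict.

- **Nut:** I chose the larger red nut on the stud over the smaller loose one on the bench. It took two grips, about 354° counterclockwise in all, to free it. I lifted it clear with the lid still shut, carried it round in front of the microscope and set it down with light contact, about 7 N.
- **Lid:** I pushed the bar along its arc with the closed fingers, at about 7 N, then backed off and raised the arm.

Last checks:
- **Lid angle:** the depth fit gives about 71° (1.24 rad), against the 1.05 rad needed.
- **Nut position:** it lies flat, about 3 mm from the tray's centre.
- **Other items:** the dropper bottle, vial and beaker are where they started, to within the detectors' few millimetres.
- **Arm:** it is clear of everything, with a wrist force under 1 N.

No check failed. While the arm was still settling after some moves, its measured position differed from the commanded one by about 3 mm. I corrected for this before the first grip.

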